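# Light up the seedling sample

### The job

Lift the green sample carrier by its handle up and off the two-pronged hook stand, set it gently upright in the middle of the blue pad and let go of it. Then draw the yellow inspection lamp up out of its charging dock, tip it to about 45 degrees, halfway between upright and level, and finish while still holding it raised and still, lens end low, the lens about 10 cm from one broad face of the white foam in the carrier and pointing at the middle of the foam. Do not knock the jar, the white cap or the scoop about.

Things in the scene. Friction and masses are not known exactly. Their poses are not given: they have to be found in the camera images.
- carrier: Loose sample carrier, 150 g, 115 mm high. Origin: centre of its underside; z up, x thickness, y width. Green foot 60 (x) x 100 (y) x 8 mm; two green posts 10 x 10 mm at y = +-45, joined at the top by a handle bar 10 (x) x 100 (y) mm, z = 103 to 115; between the posts white foam 16 mm thick (x), z = 8 to 64. It hangs upright by the bar on the prongs, underside 35 mm up.
- carrier_bar (a point): Centre of the carrier's handle bar, 109 mm above its underside, midway between the prongs: pinch it here from above, fingers either side of the bar's 10 mm thickness (carrier's x).
- carrier_mid (a point): Middle of the carrier's white foam slab (80 mm wide, 56 mm high, 16 mm thick, holes and green seedlings on both broad faces), 36 mm above the carrier's underside. The broad faces look to the carrier's +x and -x.
- stand: Fixed white hook stand. Origin: centre of the underside of its 150 x 130 x 8 mm base; z up. Two posts 12 mm wide, 150 high, at x = 45 to 55, y = +-30 mm. From them two 7 mm prongs run to x = -50, top at z = 138, ends turned up to z = 150. The carrier's bar lies on them near x = -30. To take it off, raise it 13 to 26 mm (20 is best), then move it 75 mm or more to the stand's -x.
- pad: Fixed blue pad, 120 (x) x 150 (y) x 4 mm, lying on the table. Origin: centre of its underside; its top is 4 mm above the table.
- lamp: Loose round inspection lamp, 160 mm long, 160 g. Origin: centre of its lens face; z runs from lens to tail, so it shines along -z. Black head 34 mm in diameter for 32 mm, then a yellow barrel 26 mm in diameter. It stands upright, lens down, in the dock: lens 12 mm and tail 172 mm above the table. Its turn about its own axis does not matter.
- lamp_grip (a point): Point on the lamp's axis 110 mm from the lens face (50 mm from the tail), on the barrel: a good place to grip it from above, across the 26 mm.
- dock: Fixed grey charging dock, 90 x 90 x 62 mm high. Origin: centre of its underside, z up. The round well in the middle of its top is 39 mm wide and 50 mm deep; the lamp stands loosely in it and is drawn straight up.
- jar: Bystander: closed clear jar with a white lid, 64 mm in diameter, 75 mm high. Origin: centre of its underside.
- cap: Bystander: loose white round cap lying on the table, 76 mm in diameter, 10 mm high. Origin: centre of its underside.
- scoop: Bystander: small green seed scoop, 140 mm long, lying flat along its x. Origin: under its middle.
Mind the look-alikes: they are no part of the job. What is shaped like the dock but brown or red is not meant.

How it is judged (in metres and radians):
On the way, in this order (a step that is already met when the one before it is completed fails the run):
1. the carrier is held clear of the hook stand (contact force between the fingers and carrier above 0.5 N and contact force between carrier and stand below 0.05 N and x of carrier in the frame of stand below -0.065 m), for 0.1 s.
2. the carrier stands upright in the middle of the pad (within 35 mm), released (horizontal distance between carrier and pad below 0.035 m and angle between carrier's own z axis and vertical below 0.1 rad and contact force between carrier and pad above 0.3 N and contact force between the fingers and carrier below 0.05 N and linear speed of carrier below 0.03 m/s), for 0.3 s.
3. the lamp is held clear above its dock (z of lamp in the frame of dock above 0.07 m and contact force between lamp and dock below 0.05 N and contact force between the fingers and lamp above 0.5 N), for 0.1 s.
At the end, for the whole second after the job is handed in: Carrier upright (0.1 rad), released, within 35 mm of pad centre. Lamp held still, touching nothing else, lens over 60 mm up, axis 0.48 to 1.09 rad from vertical, lens low, 40 mm or more off the foam's plane, 60 to 155 mm from its middle, beam within 25 mm of it (lamp's x, y) (all of step 2 and contact force between the fingers and lamp above 0.5 N and angle between lamp's own z axis and vertical between 0.48 and 1.09 rad and height (world z) of lamp above 0.06 m and linear speed of lamp below 0.03 m/s and angular speed of lamp below 0.2 rad/s and (x of lamp in the frame of carrier below -0.04 m or x of lamp in the frame of carrier above 0.04 m) and x of carrier_mid in the frame of lamp between -0.025 and 0.025 m and y of carrier_mid in the frame of lamp between -0.025 and 0.025 m and z of carrier_mid in the frame of lamp between -0.155 and -0.06 m and contact force between lamp and carrier below 0.05 N and contact force between lamp and pad below 0.05 N and contact force between lamp and dock below 0.05 N and contact force between lamp and stand below 0.05 N); the arm keeps its last pose, push and grip.
It fails at once if the jar is shifted by more than 30 mm (distance of jar from where it was at the start of the episode above 0.03 m).
It fails at once if the white cap is shifted by more than 30 mm (distance of cap from where it was at the start of the episode above 0.03 m).
It fails at once if the scoop is shifted by more than 30 mm (distance of scoop from where it was at the start of the episode above 0.03 m).
It fails at once if the carrier is tipped over (more than 0.6 rad) (angle between carrier's own z axis and vertical above 0.6 rad).
It fails at once if the carrier is dropped: falling freely, faster than 0.35 m/s (contact force between the fingers and carrier below 0.05 N and contact force between carrier and stand below 0.05 N and contact force between carrier and pad below 0.05 N and linear speed of carrier above 0.35 m/s).
It also fails if it takes over 64 s, if anything falls off the work surface, if the arm or the gripper's body presses on something with over 40 N, if the wrist force passes 120 N, or if a joint passes its speed limit or range.

### The arm

A 6-joint arm with a two-finger parallel gripper is mounted at the origin on the work surface. World frame = base frame: x ahead of the robot, y to its left, z up, the work surface at z = 0. Lengths are in mm, angles in rad, forces in N, time in s.
With the tool pointing down it reaches from about 275 to 750 mm from the base axis. Payload 10.2 kg.
Tool frame: the origin (TCP) lies between the finger pads; the fingertips stand 8 mm ahead of it and the grasp point (between the pads) lies 11 mm behind it; z points along the fingers, y is the line along which they close (so a half turn about z gives the same grasp; the last joint's range is limited). The gripper opens to 85 mm and grips with 20 to 120 N. Pads are 22 mm wide; open, the fingers measure 114 mm over their backs; the gripper's body (76 mm by 85 mm) begins 54 mm behind the grasp point. The pads swing forward as they close: fully open they stand 13 mm farther back than shut.
Start: joints at [1.066, 0.313, 1.498, -0, 1.331, -0.223], TCP at [146.007, 504.295, 239.294] pointing down, gripper open.
Joint ranges: [-2.94, 2.94], [-0.97, 2.17], [0.19, 2.56], [-1.23, 4.37], [0.02, 3.11], [-2.88, 2.88]. Speed limits (rad/s): [2.39, 2.39, 3.01, 3.14, 3.14, 3.14].

### API

Orientations are given as a unit quaternion [w, x, y, z].
In Python, from rig import * gives the robot as it stands.
- The arm moves only by the shell command python3 -m handwheel 'ROWS' [FORCE]. ROWS is JSON, a list that holds one entry, the list of rows, each a list of 7 numbers: the shift along the world's x, y, z in mm, then the turn, a rotation vector about the world's x, y, z in degrees, then the opening, from -1 (shut) to 1 (fully open). A call has 1 to 8 rows; each row shifts and turns the commanded pose from where the row before left it; what a row does not reach is not made up. A row lasts 1/8 s, in which the tool goes at most 62.5 mm and 10.7 degrees, less where a joint would pass 70% of its speed; a pose out of reach is approached as far as the arm can. A call is refused whole if a number of a shift passes 62.5 or a number of a turn 10.7, either way. A call with a gripper value outside its range is refused whole. The fingers move at their own pace and stop on an object; FORCE is the grip in N (left out, the last holds). Time passes only in rows, so rows that do not move let the fingers close. It gives the time, the measured TCP pose, the force, the opening and the grip force at its end, in the units of the state.
- sense(): the state, without advancing time (a new reading comes with each control period).
- capture(name): name is "side" or "top"; returns a dict with "image" (384x512x3 uint8, red, green, blue), "fx", "fy", "cx", "cy" (pixels), "dist_coeffs" ([k1, k2, p1, p2, k3] as OpenCV has them; the pictures are not rectified), "rvec" (rotation vector, rad) and "tvec" (3), from world to camera coordinates, as OpenCV has them. Camera axes: x right, y down, z forward; pixel columns grow to the right and rows downward; lengths in mm; the calibration is good to about 2 mm. A picture is of the moment at which its call begins. There is no depth.
- finish_job(): hands the job in; it is judged then, once.
The state is a dict: "time_s": time; "joints": joint angles; "dq": joint speeds; "tau": joint torques, N m; "eef_pos": TCP position; "ee_rot": TCP orientation; "force": force on the tool from outside, world axes, zero at the start; "wrist_torque": the same for the moment, N m; "grip_width": opening from 0.0 (shut) to 1.0 (fully open); "grip_force": force on a finger pad.
Only numpy, scipy, OpenCV 4.12 (cv2) and the standard library are available. Lean on these libraries where they do the work, as an engineer would, in place of code of your own. Each camera call takes 0.05 s, during which the arm holds its last target. There are 200 camera calls.

## Working session

There is one attempt and no reset: what is moved stays moved. The work goes in short steps, Python scripts to look and compute and a shell command to move; the robot and the scene stay as the last step left them, time stands still between calls to the robot, and variables do not carry over. Pictures are saved under pics/ and viewed, at most 10 in all, crops included, and the job is handed in when it is done.

```bash
mkdir -p pics; ls; cat > h.py <<'E'
from rig import *
import numpy as np, cv2
def cam(n):
    c=capture(n); K=np.array([[c['fx'],0,c['cx']],[0,c['fy'],c['cy']],[0,0,1.]])
    R=cv2.Rodrigues(np.array(c['rvec'],float))[0]; return dict(im=np.array(c['image']),K=K,D=np.array(c['dist_coeffs'],float),R=R,t=np.array(c['tvec'],float).reshape(3),rv=np.array(c['rvec'],float))
def ray(c,uv):
    p=cv2.undistortPoints(np.array(uv,float).reshape(-1,1,2),c['K'],c['D']).reshape(-1,2)
    d=np.c_[p,np.ones(len(p))]@c['R']; return -c['R'].T@c['t'],d
def onz(c,uv,z):
    o,d=ray(c,uv); return o+d*((z-o[2])/d[:,2])[:,None]
def proj(c,P): return cv2.projectPoints(np.array(P,float).reshape(-1,1,3),c['rv'],c['t'],c['K'],c['D'])[0].reshape(-1,2)
def save(c,n): cv2.imwrite('pics/'+n+'.png',cv2.cvtColor(c['im'],cv2.COLOR_RGB2BGR))
E
python3 - <<'E'
from h import *
import pickle
for n in('side','top'):
    c=cam(n); save(c,n+'0'); pickle.dump(c,open(n+'0.pkl','wb')); print(n,-c['R'].T@c['t'],c['R'][2],c['K'][0,0])
print(sense())
E
```

```text
pics
side [ 271.64803843 -809.08888192 1118.48236515] [ 0.21851042  0.59919485 -0.77020694] 458.11434836182866
top [ 416.78003271  -15.21415052 1220.83775638] [ 0.1100761  -0.03228217 -0.99339877] 352.46590351625747
{'time_s': 0.1, 'joints': array([ 1.06564683e+00,  3.13375292e-01,  1.49834287e+00, -5.11823043e-06,
        1.33099092e+00, -2.23424653e-01]), 'dq': array([-0.00011241, -0.00148366, -0.00249418, -0.00038244,  0.00064151,
        0.00078068]), 'tau': array([ 2.32611041e-03, -4.12902367e+01, -2.60138798e+01, -1.52880580e-04,
        3.06128670e-03,  5.00965336e-05]), 'eef_pos': array([145.87651312, 504.10482982, 238.80876039]), 'ee_rot': array([-1.96558685e-04,  1.40396421e-01,  9.90095214e-01, -5.22465370e-04]), 'force': array([ 0.51793284,  0.20682197, -0.00072566]), 'wrist_torque': array([ 0.03525609, -0.01153367, -0.00241975]), 'grip_force': 0.0, 'grip_width': 1.0017896239641342}
```

View pics/side0.png

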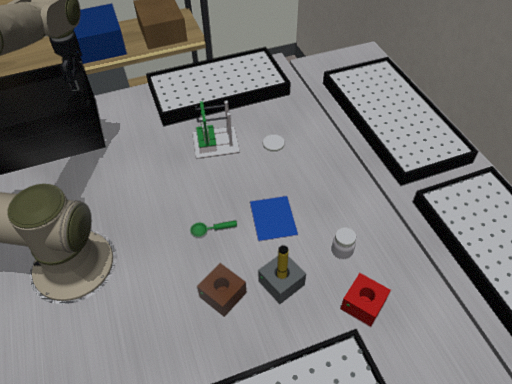

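View pics/top0.png

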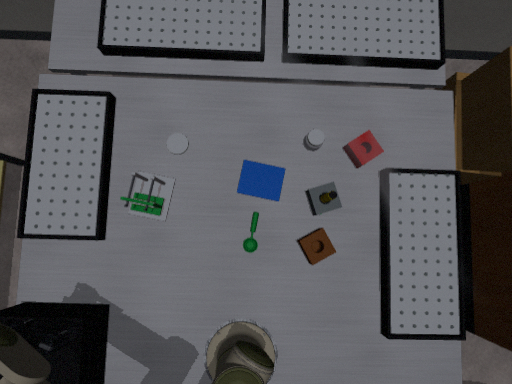

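The side view shows the stand and carrier at about (215,140), the pad at (273,217), the grey dock and lamp at (282,270), the jar at (344,240), the cap at (273,142) and the scoop at (215,228). In the top view the carrier is at (148,203), the pad at (261,180) and the lamp at (325,198).

```bash
python3 - <<'E'
from h import *
import pickle
s,t=[pickle.load(open(n+'0.pkl','rb')) for n in('side','top')]
def masks(c,lo,hi,amin=30):
    h=cv2.cvtColor(c['im'],cv2.COLOR_RGB2HSV); m=cv2.inRange(h,lo,hi)
    n,l,st,ce=cv2.connectedComponentsWithStats(m); return [(st[i],ce[i],(l==i)) for i in range(1,n) if st[i][4]>=amin]
for c,n in((s,'side'),(t,'top')):
    for name,lo,hi,z in(('blue',(105,150,80),(125,255,255),4),('yellow',(18,120,60),(35,255,255),100),('green',(50,120,40),(80,255,255),0)):
        for st,ce,m in masks(c,lo,hi,12):
            cn=max(cv2.findContours(m.astype(np.uint8),0,2)[0],key=len); r=cv2.minAreaRect(cn)
            print(n,name,st,ce.round(1),'xy',onz(c,[ce],z)[0].round(1)); 
            if name=='blue': print(onz(c,cv2.boxPoints(r),4).round(0).tolist())
a=cv2.resize(s['im'][90:165,180:255],(600,600),interpolation=cv2.INTER_CUBIC)
b=cv2.resize(t['im'][165:230,112:187],None,fx=8,fy=8,interpolation=cv2.INTER_CUBIC)
d=cv2.resize(t['im'][170:225,290:350],(400,367),interpolation=cv2.INTER_CUBIC)
e=cv2.resize(s['im'][240:305,250:315],(400,400),interpolation=cv2.INTER_CUBIC)
w=lambda n,x:cv2.imwrite('pics/'+n,x[:,:,::-1])
w('a.png',a);w('b.png',b)
w('c.png',np.hstack([np.vstack([d,np.zeros((33,400,3),np.uint8)]),e]))
E
```

```text
side blue [  74    4   46   35 1073] [96.5 21.3] xy [ 239.2 1300.     4. ]
[[131.0, 1445.0, 4.0], [344.0, 1445.0, 4.0], [329.0, 1181.0, 4.0], [132.0, 1186.0, 4.0]]
side blue [ 250  197   47   43 1503] [272.9 218.1] xy [587.5 -54.9   4. ]
[[545.0, 30.0, 4.0], [671.0, 10.0, 4.0], [631.0, -133.0, 4.0], [513.0, -113.0, 4.0]]
side yellow [277 252  11  27 225] [282.2 264.9] xy [ 527.5 -265.8  100. ]
side green [197 102  19  45 322] [205.1 130.9] xy [505.3 392.4   0. ]
side green [191 221  46  15 279] [209.7 227.3] xy [400.1 -16.    0. ]
top blue [ 237  160   48   41 1413] [260.7 180.1] xy [589.7 -50.7   4. ]
[[546.0, 32.0, 4.0], [661.0, 12.0, 4.0], [634.0, -135.0, 4.0], [519.0, -113.0, 4.0]]
top yellow [458  73   7   5  16] [461.5  74.9] xy [ 960.9 -721.5  100. ]
top yellow [455  99   6   6  15] [457.7 101.9] xy [ 864.6 -704.8  100. ]
top yellow [456 131   5  10  18] [458.3 134.9] xy [ 750.3 -702.8  100. ]
top yellow [456 163   7   8  21] [458.4 166.7] xy [ 642.9 -699.2  100. ]
top green [134 193  14   7  73] [140.6 196.1] xy [520.9 361.2   0. ]
top green [121 196  43  10 171] [146.8 200.4] xy [506.7 338.9   0. ]
top green [131 204  31  11 172] [146.4 209.1] xy [476.8 338.5   0. ]
top green [243 212  16  40 278] [251.5 235.6] xy [396.9 -24.6   0. ]
```

View pics/a.png

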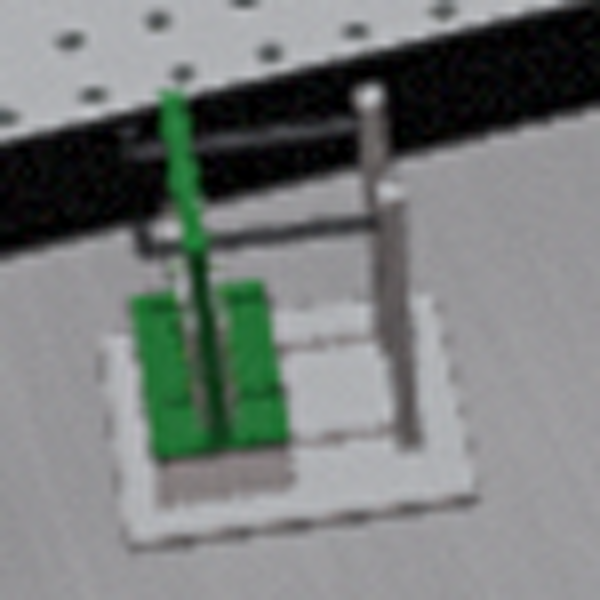

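View pics/b.png

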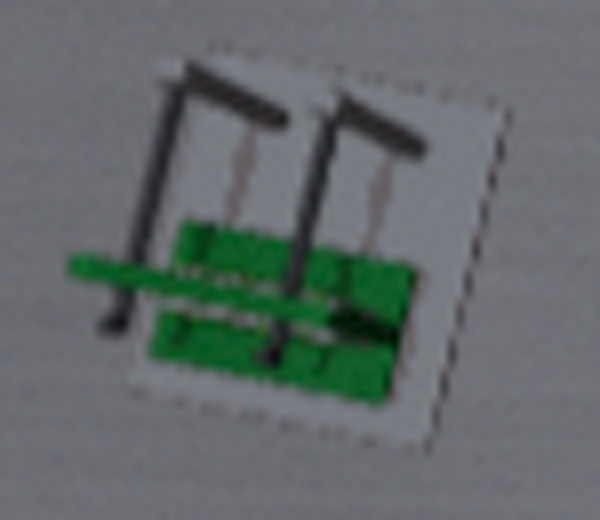

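View pics/c.png

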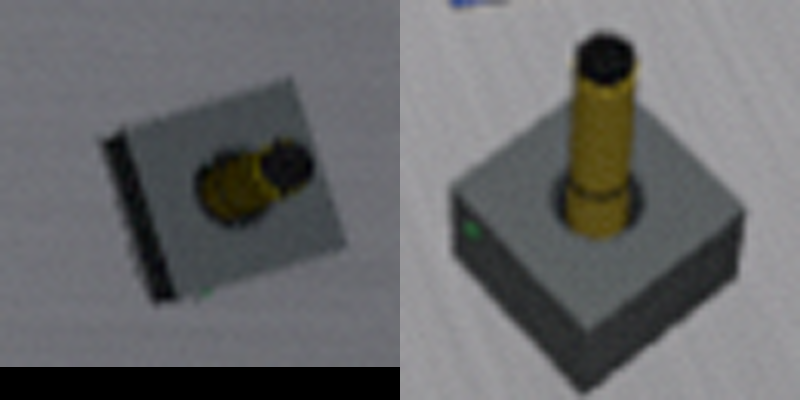

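Carrier crops: the bar runs from about (75,265) to (398,335) in the top crop and from (172,95) to (195,245) in the side crop. The prongs run toward the robot, with the posts on the far side. The lamp tail is at (285,165) in the dock's top crop and (605,58) in its side crop.

```bash
python3 - <<'E'
from h import *
import pickle
s,t=[pickle.load(open(n+'0.pkl','rb')) for n in('side','top')]
def px(p,k,o): return (np.array(p,float)+.5)/k-.5+np.array(o)
def tri(a,b):
    o1,d1=ray(s,a);o2,d2=ray(t,b);d1=d1[0];d2=d2[0]
    k=np.linalg.lstsq(np.c_[d1,-d2],o2-o1,rcond=None)[0];p,q=o1+k[0]*d1,o2+k[1]*d2
    return ((p+q)/2).round(1),np.linalg.norm(p-q).round(1)
T=lambda p:px(p,8,(112,165)); S=lambda p:px(p,8,(180,90))
bt=T([(75,265),(398,337)]); bs=S([(172,95),(195,247)])
B=onz(t,bt,150);print('bar top',B.round(1).tolist(),B.mean(0),np.linalg.norm(B[0]-B[1]))
B=onz(s,bs,150);print('bar side',B.round(1).tolist(),B.mean(0),np.linalg.norm(B[0]-B[1]))
print(tri(bs[0],bt[0]),tri(bs[1],bt[1]))
P=onz(t,T([(170,72),(325,103)]),150);print('posts top',P.round(1).tolist())
P=onz(s,S([(370,98),(390,190)]),150);print('posts side',P.round(1).tolist())
Q=onz(t,T([(112,325),(270,358)]),150);print('prong ends',Q.round(1).tolist())
F=onz(t,T([(182,220),(415,268),(385,403),(150,355)]),43);print('foot',F.round(1).tolist(),F.mean(0))
D=onz(t,px([(128,128),(290,78),(347,243),(178,297)],6.667,(290,170)),62);print('dock',D.round(1).tolist(),D.mean(0))
D=onz(s,px([(450,190),(603-400+0,0)],6.154,(250,240)),62)
c=px([(50,190),(188,332),(345,210)],6.154,(250,240));D=onz(s,c,62);print('dock side',D.round(1).tolist(),(D[0]+D[2])/2)
a=px((205,58),6.154,(250,240));b=px((287,165),6.667,(290,170))
print('tail',onz(s,a,172),onz(t,b,172),tri(a,b))
E
```

```text
bar top [[501.5, 373.2, 150.0], [478.1, 250.9, 150.0]] [489.81229579 312.07533048 150.        ] 124.47218703001256
bar side [[501.4, 372.8, 150.0], [484.2, 279.2, 150.0]] [492.82086893 326.02587512 150.        ] 95.17408403471406
(array([501.5, 373.4, 149.6]), np.float64(0.0)) (array([476.7, 242.8, 182.5]), np.float64(0.8))
posts top [[576.1, 342.8, 150.0], [566.2, 283.7, 150.0]]
posts side [[576.8, 341.0, 150.0], [566.6, 283.5, 150.0]]
prong ends [[479.3, 357.8, 150.0], [468.8, 298.2, 150.0]]
foot [[530.1, 369.4, 43.0], [513.2, 272.2, 43.0], [456.8, 281.3, 43.0], [473.7, 378.7, 43.0]] [493.43257248 325.40430293  43.        ]
dock [[557.8, -209.8, 62.0], [585.7, -291.2, 62.0], [503.7, -320.3, 62.0], [474.2, -235.9, 62.0]] [ 530.34502056 -264.29728734   62.        ]
dock side [[470.8, -237.9, 62.0], [500.5, -320.6, 62.0], [584.1, -291.9, 62.0]] [ 527.44387049 -264.92126856   62.        ]
tail [[ 527.98187364 -263.81324393  172.        ]] [[ 529.9054772  -263.85519739  172.        ]] (array([ 529. , -263.7,  171.7]), np.float64(1.9))
```

The two views agree to about 2 mm. Carrier: (493, 326), yaw −10°. Pad: (590, −51), yaw −10°. Lamp: (529, −264). Moving above the bar and turning so the fingers close along the carrier's x.

```bash
python3 -m handwheel '[[[43.4,-22.3,0,0,0,-10.5,1],[43.4,-22.3,0,0,0,-10.5,1],[43.4,-22.3,0,0,0,-10.5,1],[43.4,-22.3,0,0,0,-10.5,1],[43.4,-22.3,0,0,0,-10.5,1],[43.4,-22.3,0,0,0,-10.5,1],[43.4,-22.3,0,0,0,-10.5,1],[43.4,-22.3,0,0,0,-10.4,1]]]' 40; cat >> h.py <<'E'
from scipy.spatial.transform import Rotation as Ro
def st():
    s=sense(); q=s['ee_rot']; M=Ro.from_quat([q[1],q[2],q[3],q[0]]).as_matrix()
    print('t',round(s['time_s'],2),'pos',s['eef_pos'].round(1),'yaw_y',np.degrees(np.arctan2(M[1,1],M[0,1])).round(1),'z',M[:,2].round(3),'j',s['joints'].round(3),'F',s['force'].round(1),'w',round(s['grip_width'],3),round(s['grip_force'],1))
E
python3 -c "from h import *;st()"
```

```text
time_s: 1.1
eef_pos: [494.5, 324.9, 239.0]
ee_rot: [-0.0, 0.768, 0.64, -0.0]
force: [0.2, -1.1, 1.0]
grip_width: 0.999
grip_force: 0.0
t 1.1 pos [494.5 324.9 239. ] yaw_y -10.4 z [-0.001 -0.    -1.   ] j [0.383 0.462 1.284 0.    1.396 0.565] F [ 0.2 -1.1  1. ] w 0.999 0.0
```

```bash
python3 -m handwheel '[[[-0.5,0.3,-30,0,0,0,1],[-0.5,0.3,-30,0,0,0,1],[-0.5,0.2,-30,0,0,0,1],[0,0,-15,0,0,0.4,1],[0,0,0,0,0,0,1]]]' 40; python3 - <<'E'
from h import *
st()
for n in('side','top'): c=cam(n); print(n,proj(c,[sense()['eef_pos']])); save(c,n+'1')
a,b=[cv2.imread(f'pics/{n}1.png') for n in('side','top')]
cv2.imwrite('pics/g1.png',np.hstack([cv2.resize(a[85:165,165:245],(400,400)),cv2.resize(b[160:240,105:185],(400,400))]))
E
```

```text
time_s: 1.72
eef_pos: [491.5, 326.6, 133.7]
ee_rot: [-0.0, 0.764, 0.645, -0.001]
force: [0.1, -0.4, -0.4]
grip_width: 1.0
grip_force: 0.0
t 1.73 pos [491.5 326.6 133.7] yaw_y -9.6 z [-0.001 -0.001 -1.   ] j [0.388 0.551 1.429 0.    1.163 0.556] F [ 0.1 -0.4 -0.4] w 1.0 0.0
side [[202.63490316 114.25195894]]
top [[137.737442   201.63950199]]
```

View pics/g1.png

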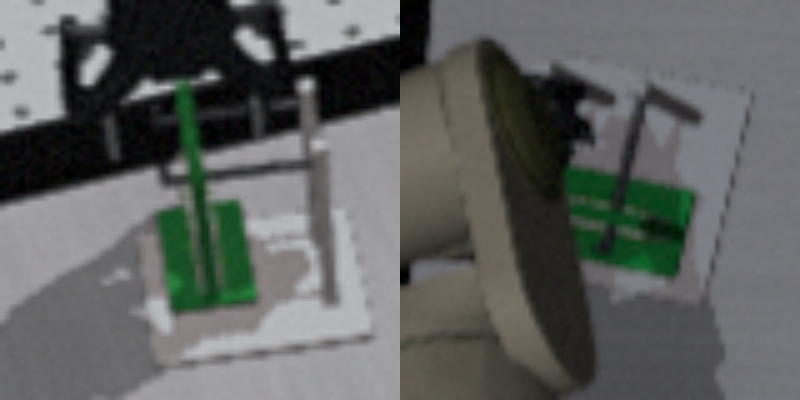

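The fingers straddle the bar evenly: tips at about (112,155) and (258,135) in the left crop, with the bar between them at (188,140). Closing.

```bash
python3 -m handwheel '[[[0,0,0,0,0,0,-1],[0,0,0,0,0,0,-1],[0,0,0,0,0,0,-1],[0,0,0,0,0,0,-1],[0,0,0,0,0,0,-1],[0,0,0,0,0,0,-1]]]' 40; python3 -c "from h import *;st()"
```

```text
time_s: 2.58
eef_pos: [491.8, 326.7, 134.5]
ee_rot: [0.0, 0.764, 0.645, 0.0]
force: [0.9, -0.3, 2.3]
grip_width: 0.106
grip_force: 42.3
t 2.58 pos [491.8 326.7 134.5] yaw_y -9.6 z [ 0.  0. -1.] j [ 0.388  0.55   1.429 -0.     1.162  0.556] F [ 0.9 -0.3  2.3] w 0.106 42.3
```

```bash
python3 -m handwheel '[[[0,0,7,0,0,0,-1],[0,0,7,0,0,0,-1],[0,0,6,0,0,0,-1],[0,0,0,0,0,0,-1],[-10,1.7,0,0,0,0,-1],[-16,2.7,0,0,0,0,-1],[-16,2.7,0,0,0,0,-1],[-16,2.7,0,0,0,0,-1]]]' 40; python3 -c "from h import *;st()"; python3 -m handwheel '[[[-16,2.7,0,0,0,0,-1],[-14,2.4,0,0,0,0,-1],[0,0,0,0,0,0,-1],[0,0,0,0,0,0,-1]]]' 40; python3 -c "from h import *;st()"
```

```text
time_s: 3.58
eef_pos: [432.5, 336.7, 154.2]
ee_rot: [-0.0, 0.764, 0.645, -0.0]
force: [1.0, 0.1, -1.0]
grip_width: 0.102
grip_force: 41.9
t 3.58 pos [432.5 336.7 154.2] yaw_y -9.6 z [-0. -0. -1.] j [0.448 0.442 1.545 0.    1.155 0.616] F [ 1.   0.1 -1. ] w 0.102 41.9
time_s: 4.08
eef_pos: [404.1, 341.6, 154.4]
ee_rot: [0.0, 0.764, 0.645, 0.0]
force: [0.3, 0.4, -1.7]
grip_width: 0.109
grip_force: 41.9
t 4.08 pos [404.1 341.6 154.4] yaw_y -9.7 z [ 0.  0. -1.] j [ 0.48   0.403  1.604 -0.     1.134  0.649] F [ 0.3  0.4 -1.7] w 0.109 41.9
```

```bash
python3 - <<'E'
import numpy as np
from scipy.optimize import least_squares,brentq
J=[(.313,1.498),(.462,1.284),(.551,1.429),(.442,1.545),(.403,1.604)]
P=np.array([(146,504.3,239),(494.5,324.9,239),(491.5,326.6,133.7),(432.5,336.7,154.2),(404.1,341.6,154.4)]);q1=np.array([1.0656,.383,.388,.448,.480])
lat=P[:,1]*np.cos(q1)-P[:,0]*np.sin(q1);r=P[:,0]*np.cos(q1)+P[:,1]*np.sin(q1);print(lat)
A=[];b=[]
for (a,c),rr,z in zip(J,r,P[:,2]):
    A+=[[np.sin(a),np.sin(a+c),0],[np.cos(a),np.cos(a+c),1]];b+=[rr,z]
x,res,rk,sv=np.linalg.lstsq(np.array(A),np.array(b),rcond=None);print(x,res)
L1,L2,z0=x  # z0 = shoulder - toollength
for T in(180,230,280):
  for d in(90,100,115):
   for tilt in(.6,.7,.785):
    L=d+115-11 ; L=d+115-11+0 # foam mid to TCP = d+104
    for yawd in(0,30):
      g=np.array([590,-51.])-(d+104)*np.sin(tilt)*np.array([np.cos(np.radians(-10+yawd)),np.sin(np.radians(-10+yawd))])
      # approx in-plane: wrist back by T*sin(tilt)
      h=g-T*np.sin(tilt)*np.array([np.cos(np.radians(-10+yawd)),np.sin(np.radians(-10+yawd))])
      rw=np.sqrt(max(h@h-115**2,0)); zw=40+(d+104)*np.cos(tilt)+T*np.cos(tilt)-(z0+T)
      D=np.hypot(rw,zw);c=(D*D-L1*L1-L2*L2)/(2*L1*L2)
      q3=np.arccos(np.clip(c,-1,1)); q2=np.arctan2(rw,zw)-np.arctan2(L2*np.sin(q3),L1+L2*np.cos(q3))
      if yawd==0: print(T,d,tilt,g.round(),rw.round(),'q2',q2.round(2),'q3',q3.round(2),'q5',(np.pi-tilt-q2-q3).round(2))
E
```

```text
[116.30913329 116.56322805 116.3699864  116.12950756 116.39250079]
[417.21778639 393.59918512 -64.4472218 ] [75.45654587]
180 90 0.6 [482. -32.] 365.0 q2 0.04 q3 2.02 q5 0.49
180 90 0.7 [467. -29.] 334.0 q2 -0.0 q3 2.13 q5 0.32
180 90 0.785 [455. -27.] 309.0 q2 -0.03 q3 2.22 q5 0.17
180 100 0.6 [477. -31.] 359.0 q2 0.02 q3 2.02 q5 0.51
180 100 0.7 [461. -28.] 327.0 q2 -0.03 q3 2.13 q5 0.34
180 100 0.785 [448. -26.] 302.0 q2 -0.06 q3 2.22 q5 0.19
180 115 0.6 [468. -30.] 350.0 q2 -0.02 q3 2.02 q5 0.54
180 115 0.7 [451. -27.] 317.0 q2 -0.07 q3 2.14 q5 0.38
180 115 0.785 [438. -24.] 290.0 q2 -0.1 q3 2.23 q5 0.23
230 90 0.6 [482. -32.] 335.0 q2 -0.02 q3 2.1 q5 0.46
230 90 0.7 [467. -29.] 300.0 q2 -0.07 q3 2.22 q5 0.29
230 90 0.785 [455. -27.] 272.0 q2 -0.1 q3 2.32 q5 0.13
230 100 0.6 [477. -31.] 329.0 q2 -0.04 q3 2.1 q5 0.48
230 100 0.7 [461. -28.] 293.0 q2 -0.1 q3 2.23 q5 0.31
230 100 0.785 [448. -26.] 264.0 q2 -0.13 q3 2.33 q5 0.15
230 115 0.6 [468. -30.] 320.0 q2 -0.08 q3 2.1 q5 0.52
230 115 0.7 [451. -27.] 283.0 q2 -0.14 q3 2.23 q5 0.35
230 115 0.785 [438. -24.] 253.0 q2 -0.18 q3 2.34 q5 0.2
280 90 0.6 [482. -32.] 306.0 q2 -0.08 q3 2.18 q5 0.44
280 90 0.7 [467. -29.] 265.0 q2 -0.14 q3 2.32 q5 0.26
280 90 0.785 [455. -27.] 233.0 q2 -0.17 q3 2.43 q5 0.09
280 100 0.6 [477. -31.] 300.0 q2 -0.11 q3 2.18 q5 0.46
280 100 0.7 [461. -28.] 259.0 q2 -0.17 q3 2.32 q5 0.29
280 100 0.785 [448. -26.] 226.0 q2 -0.21 q3 2.44 q5 0.12
280 115 0.6 [468. -30.] 291.0 q2 -0.15 q3 2.18 q5 0.51
280 115 0.7 [451. -27.] 248.0 q2 -0.22 q3 2.33 q5 0.33
280 115 0.785 [438. -24.] 214.0 q2 -0.26 q3 2.44 q5 0.18
```

```bash
python3 -m handwheel '[[[0,-20,20,0,0,0,-1],[0,-40,20,0,0,0,-1],[10,-50,0,0,0,0,-1],[25,-50,0,0,0,0,-1],[35,-50,0,0,0,0,-1],[40,-45,0,0,0,0,-1],[40,-45,0,0,0,0,-1],[20,-40,0,0,0,0,-1]]]' 40; python3 -m handwheel '[[[10,-30,0,0,0,0,-1],[6,-15,0,0,0,0,-1],[0,-7.6,0,0,0,0,-1],[0,0,0,0,0,0,-1],[0,0,0,0,0,0,-1]]]' 40;  python3 - <<'E'
from h import *
st()
for n in('side','top'): c=cam(n); save(c,n+'2'); print(n,proj(c,[sense()['eef_pos']]))
a,b=[cv2.imread(f'pics/{n}2.png') for n in('side','top')]
cv2.imwrite('pics/g2.png',np.hstack([cv2.resize(a[130:250,210:330],(400,400)),cv2.resize(b[110:230,200:320],(400,400))]))
E
```

```text
time_s: 5.08
eef_pos: [575.3, -0.9, 193.9]
ee_rot: [0.0, 0.765, 0.645, 0.0]
force: [0.2, 0.2, -0.3]
grip_width: 0.111
grip_force: 41.9
time_s: 5.7
eef_pos: [589.5, -50.1, 194.5]
ee_rot: [-0.0, 0.764, 0.646, 0.0]
force: [-0.2, 0.1, -0.6]
grip_width: 0.108
grip_force: 41.9
t 5.7 pos [589.5 -50.1 194.5] yaw_y -9.6 z [ 0.  0. -1.] j [-0.283  0.494  1.352  0.     1.295 -0.115] F [-0.2  0.1 -0.6] w 0.108 41.9
side [[273.87982618 174.68175317]]
top [[262.70674204 171.12425459]]
```

View pics/g2.png

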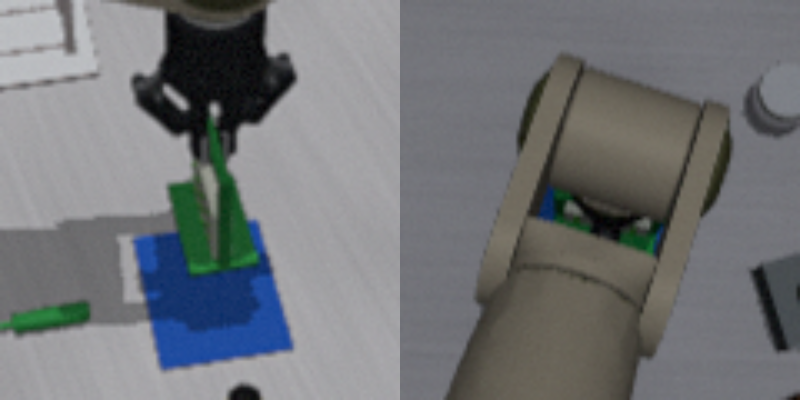

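The carrier hangs upright over the pad (left crop, bar at about (215,130), pad centre about (215,295)). Lowering it.

```bash
python3 -m handwheel '[[[0,0,-20,0,0,0,-1],[0,0,-25,0,0,0,-1],[0,0,-22,0,0,0,-1],[0,0,-12,0,0,0,-1],[0,0,-5,0,0,0,-1],[0,0,-3,0,0,0,-1],[0,0,0,0,0,0,-1],[0,0,0,0,0,0,-1]]]' 40;  python3 -m handwheel '[[[0,0,-2,0,0,0,-1],[0,0,-2,0,0,0,-1],[0,0,0,0,0,0,-1],[0,0,0,0,0,0,-1]]]' 40
```

```text
time_s: 6.8
eef_pos: [590.0, -51.0, 107.8]
ee_rot: [0.0, 0.764, 0.645, 0.0]
force: [-1.3, -0.5, -0.6]
grip_width: 0.109
grip_force: 41.9
time_s: 7.3
eef_pos: [590.1, -51.1, 103.8]
ee_rot: [0.001, 0.764, 0.645, 0.0]
force: [0.2, -0.2, 4.1]
grip_width: 0.103
grip_force: 42.6
```

```bash
python3 -m handwheel '[[[0,0,0,0,0,0,-0.4],[0,0,0,0,0,0,0],[0,0,0,0,0,0,0.5],[0,0,0,0,0,0,1],[0,0,0,0,0,0,1],[0,0,0,0,0,0,1],[0,0,0,0,0,0,1]]]' 40;  python3 -m handwheel '[[[0,0,10,0,0,0,1],[0,0,20,0,0,0,1],[0,0,40,0,0,0,1],[0,0,45,0,0,0,1],[0,0,45,0,0,0,1],[0,0,0,0,0,0,1]]]'; python3 -c "from h import *;st()"
```

```text
time_s: 8.18
eef_pos: [589.7, -51.0, 103.3]
ee_rot: [-0.0, 0.764, 0.645, -0.0]
force: [-0.2, 0.2, 0.0]
grip_width: 0.998
grip_force: 0.0
time_s: 8.93
eef_pos: [590.7, -51.2, 267.7]
ee_rot: [0.003, 0.764, 0.645, 0.002]
force: [0.6, 0.2, -0.8]
grip_width: 0.996
grip_force: 0.0
t 8.93 pos [590.7 -51.2 267.7] yaw_y -9.6 z [ 0.007 -0.002 -1.   ] j [-0.284  0.444  1.237 -0.     1.453 -0.116] F [ 0.6  0.2 -0.8] w 0.996 0.0
```

```bash
python3 -m handwheel '[[[-10,-35,0,0,0,-1,1],[-13,-45,0,0,0,-1.5,1],[-13,-45,0,0,0,-1.5,1],[-13,-45,0,0,0,-1.4,1],[-8.7,-29,0,0,0,-1,1],[-4,-13.8,0,0,0,0,1],[0,0,0,0,0,0,1]]]';  python3 - <<'E'
from h import *
st()
for n in('side','top'): c=cam(n); save(c,n+'3'); print(n,proj(c,[(529,-264,172),(590,-51,119)]))
a,b=[cv2.imread(f'pics/{n}3.png') for n in('side','top')]
cv2.imwrite('pics/g3.png',np.hstack([cv2.resize(a[170:300,220:350],(400,400)),cv2.resize(b[130:260,220:350],(400,400))]))
E
```

```text
time_s: 9.8
eef_pos: [527.9, -263.8, 262.9]
ee_rot: [-0.0, 0.799, 0.601, -0.0]
force: [-0.2, 0.4, 0.4]
grip_width: 1.0
grip_force: 0.0
t 9.8 pos [ 527.9 -263.8  262.9] yaw_y -16.1 z [-0.     0.001 -1.   ] j [-0.662  0.445  1.248  0.     1.449 -0.382] F [-0.2  0.4  0.4] w 1.0 0.0
side [[283.30974341 248.93889045]
 [273.76099984 192.63918261]]
top [[332.66859144 194.62397715]
 [262.02180364 174.95459202]]
```

View pics/g3.png

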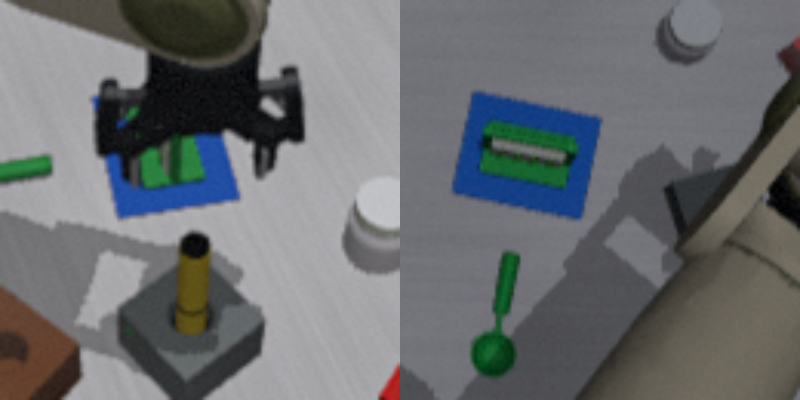

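The carrier stands upright in the middle of the pad (right crop, about (528,155)). The lamp is undisturbed below the open fingers. Descending and gripping.

```bash
python3 -m handwheel '[[[1,0,-30,0,0,0,1],[0,0,-35,0,0,0,1],[0,0,-35,0,0,0,1],[0,0,-30,0,0,0,1],[0,0,-15,0,0,0,1],[0,0,0,0,0,0,1]]]'; python3 -m handwheel '[[[0,0,0,0,0,0,-1],[0,0,0,0,0,0,-1],[0,0,0,0,0,0,-1],[0,0,0,0,0,0,-1],[0,0,0,0,0,0,-1],[0,0,0,0,0,0,-1]]]' 60;  python3 -c "from h import *;st()"
```

```text
time_s: 10.65
eef_pos: [529.1, -263.1, 118.0]
ee_rot: [-0.0, 0.799, 0.602, -0.0]
force: [0.5, -0.1, 0.3]
grip_width: 0.999
grip_force: 0.0
time_s: 11.4
eef_pos: [529.3, -264.0, 118.9]
ee_rot: [0.001, 0.799, 0.601, 0.0]
force: [0.1, 0.1, 5.0]
grip_width: 0.291
grip_force: 58.7
t 11.4 pos [ 529.3 -264.   118.9] yaw_y -16.0 z [ 0.001 -0.001 -1.   ] j [-0.661  0.57   1.442  0.     1.129 -0.381] F [0.1 0.1 5. ] w 0.291 58.7
```

```bash
python3 -m handwheel '[[[0,0,10,0,0,0,-1],[0,0,15,0,0,0,-1],[0,0,25,0,0,0,-1],[0,0,30,0,0,0,-1],[0,0,30,0,0,0,-1],[0,0,20,0,0,0,-1],[0,0,0,0,0,0,-1],[0,0,0,0,0,0,-1]]]';  python3 - <<'E'
from h import *
st()
c=cam('side'); save(c,'side4'); print(proj(c,[sense()['eef_pos'],sense()['eef_pos']-[0,0,106]]))
cv2.imwrite('pics/g4.png',cv2.resize(cv2.imread('pics/side4.png')[150:310,220:380],(560,560)))
E
```

```text
time_s: 12.4
eef_pos: [528.7, -263.6, 247.5]
ee_rot: [-0.001, 0.799, 0.601, -0.0]
force: [0.8, 0.4, -2.8]
grip_width: 0.288
grip_force: 59.0
t 12.4 pos [ 528.7 -263.6  247.5] yaw_y -16.0 z [-0.001  0.001 -1.   ] j [-0.661  0.455  1.272 -0.     1.415 -0.381] F [ 0.8  0.4 -2.8] w 0.288 59.0
[[284.09750631 231.1888253 ]
 [282.74063313 255.51820527]]
```

View pics/g4.png

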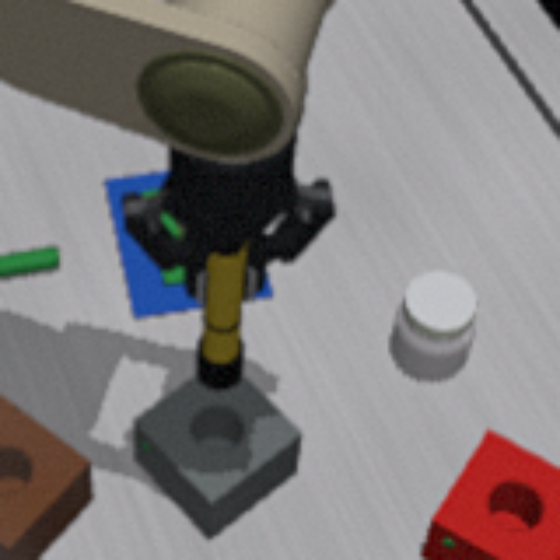

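The lamp hangs clear above the dock (lens at about (220,378) in the crop). Swinging back toward the robot side of the carrier, then tipping.

```bash
python3 -m handwheel '[[[-9,18,8,0,0,0,-1],[-14,36,8,0,0,0,-1],[-16,45,8,0,0,0,-1],[-16,45,8,0,0,0,-1],[-14,45,0,0,0,0,-1],[-12,36,0,0,0,0,-1],[-8,18.6,0,0,0,0,-1],[0,0,0,0,0,0,-1]]]';  python3 -m handwheel '[[[0,0,0,-1.4,-4.8,0,-1],[0,0,0,-2.1,-7.2,0,-1],[0,0,0,-2.1,-7.2,0,-1],[0,0,0,-2.1,-7.2,0,-1],[0,0,0,-2.1,-7.2,0,-1],[0,0,0,-1.2,-4.8,0,-1],[0,0,0,0,0,0,-1],[0,0,0,0,0,0,-1]]]'; python3 -c "from h import *;st()"
```

```text
time_s: 13.45
eef_pos: [439.8, -19.7, 280.1]
ee_rot: [-0.0, 0.798, 0.602, -0.0]
force: [-0.0, -0.3, -1.6]
grip_width: 0.287
grip_force: 59.2
time_s: 14.45
eef_pos: [440.5, -20.9, 280.6]
ee_rot: [0.272, 0.751, 0.565, 0.205]
force: [-0.0, -0.2, -1.4]
grip_width: 0.287
grip_force: 59.4
t 14.45 pos [440.5 -20.9 280.6] yaw_y -16.2 z [ 0.616 -0.178 -0.768] j [-0.334 -0.235  2.114  0.063  0.568 -0.093] F [-0.  -0.2 -1.4] w 0.287 59.4
```

```bash
python3 -m handwheel '[[[2,0.6,-8,0,0,0,-1],[5,1.5,-18,0,0,0,-1],[5.6,1.5,-20,0,0,0,-1],[5,1.5,-18,0,0,0,-1],[3,1,-12,0,0,0,-1],[2,0.5,-6.4,0,0,0,-1],[0,0,0,0,0,0,-1],[0,0,0,0,0,0,-1]]]';  python3 - <<'E'
from h import *
st(); s=sense(); q=s['ee_rot']; z=Ro.from_quat([q[1],q[2],q[3],q[0]]).as_matrix()[:,2]
v=np.array([590,-51,40])-s['eef_pos'];print('along',v@z-106,'lateral',np.linalg.norm(v-(v@z)*z))
L=s['eef_pos']+106*z
S,T=cam('side'),cam('top'); save(S,'side5');save(T,'top5')
print('lens px',[proj(c,[L,s['eef_pos'],(590,-51,40)]).round(1).tolist() for c in(S,T)])
a,b=S['im'],T['im']
cv2.imwrite('pics/g5.png',np.hstack([cv2.resize(a[150:270,200:320],(400,400)),cv2.resize(b[130:250,200:320],(400,400))])[:,:,::-1])
E
```

```text
time_s: 15.45
eef_pos: [462.8, -13.7, 198.3]
ee_rot: [0.273, 0.751, 0.565, 0.206]
force: [0.5, 0.1, -1.9]
grip_width: 0.289
grip_force: 59.4
t 15.45 pos [462.8 -13.7 198.3] yaw_y -16.1 z [ 0.618 -0.177 -0.766] j [-0.286 -0.048  2.203  0.013  0.288 -0.016] F [ 0.5  0.1 -1.9] w 0.289 59.4
along 100.48834396346152 lateral 0.7500764350015534
lens px [[[251.0, 194.4], [224.9, 177.0], [273.4, 209.6]], [[255.6, 194.2], [248.9, 213.7], [261.2, 178.6]]]
```

View pics/g5.png

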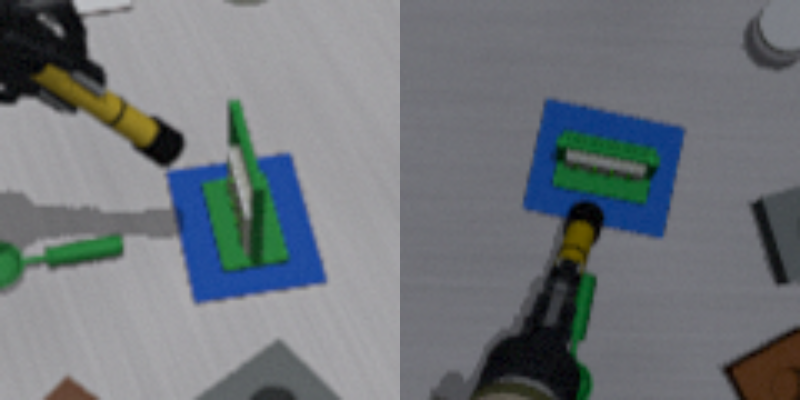

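The lens sits at about (172,150) in the side crop, exactly where predicted. The beam points at the foam's middle, and the carrier is upright on the pad. Letting it settle, then handing in.

```bash
python3 -m handwheel '[[[0,0,0,0,0,0,-1],[0,0,0,0,0,0,-1],[0,0,0,0,0,0,-1],[0,0,0,0,0,0,-1]]]'; python3 -c "from h import *;st();print(finish_job())"
```

```text
time_s: 16.05
eef_pos: [462.6, -13.6, 197.9]
ee_rot: [0.273, 0.751, 0.565, 0.206]
force: [0.2, 0.1, -1.5]
grip_width: 0.286
grip_force: 59.4
t 16.05 pos [462.6 -13.6 197.9] yaw_y -16.1 z [ 0.617 -0.177 -0.767] j [-0.285 -0.047  2.204  0.013  0.288 -0.016] F [ 0.2  0.1 -1.5] w 0.286 59.4
the job is handed in; nothing more can be done
None
```

I handed the job in at 16 s with no verdict returned: the carrier stands released mid-pad, and the lamp is held still at 40° from vertical, lens 100 mm from the foam's middle and aimed within 1 mm of it by my measurements.

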